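# Close the pin cassette's lid and lift it unlatched from its dock

### The arm

A 7-joint arm with a two-finger parallel gripper is mounted at the origin on a cart in front of the work surface, level with it; the furniture and walls round the work are solid. World frame = base frame: x ahead of the robot, y to its left, z up, the work surface at z = 0. Lengths are in mm, angles in rad, forces in N, time in s.
With the tool pointing down it reaches from about 400 to 875 mm from the base axis. Payload 4.4 kg.
Tool frame: the origin (TCP) lies at the very end of the fingers, on their centre line; the grasp point (between the pads) lies 19 mm behind it; z points along the fingers, y is the line along which they close (so a half turn about z gives the same grasp; the last joint's range is limited). The gripper opens to 85 mm and grips with 20 to 120 N. Pads are 22 mm wide; open, the fingers measure 114 mm over their backs; the gripper's body (76 mm by 85 mm) begins 54 mm behind the grasp point. The pads swing forward as they close: fully open they stand 13 mm farther back than shut.
Start: joints at [1.169, 0.628, 0.038, 1.517, -0.027, 0.996, -0.02], TCP at [214.219, -613.7, 231.313] pointing down, gripper open.
Joint ranges: [-3.06, 3.06], [-0.37, 2.12], [-1.25, 1.32], [0.18, 2.47], [-1.1, 4.24], [0.23, 1.98], [-2.94, 2.94]. Speed limits (rad/s): [2.57, 2.57, 3.14, 3.14, 3.14, 3.14, 3.14].

### API

Orientations are given as [roll, pitch, yaw] about the fixed x, y, z axes, in that order (R = Rz(yaw) Ry(pitch) Rx(roll)).
In Python, from cell import read_state, get_image, camera_params, finish_job gives the robot as it stands.
- The arm moves only by the tool arm_command, never from a script. Its argument "deltas" is a list of rows, each an object of numbers: "dx", "dy", "dz": the shift along the world's x, y, z in m; "yaw": the turn about the world's z in degrees; "jaw": the opening, from 0 (shut) to 1 (fully open). A call has 1 to 20 rows; each row is the pose to reach, as a shift and turn from the pose commanded when the call began; what a row does not reach only later rows make up. A row lasts 1/10 s, in which the tool goes at most 50 mm and 8.59 degrees, less where a joint would pass 70% of its speed; a pose out of reach is approached as far as the arm can. A call with a gripper value outside its range is refused whole. The fingers move at their own pace and stop on an object; the grip force is fixed at half the most. Time passes only in rows, so rows that repeat a pose let the fingers close. It gives the time, the measured TCP pose, the force, the opening and the grip force at its end, in the units of the state.
- read_state(): the state, without advancing time (a new reading comes with each control period).
- get_image(name): name is "scene" or "top" or "wrist"; returns (picture, depth): 480x640x3 uint8, red, green, blue; 480x640 float32, mm along the optical axis (not along the pixel's ray), 0 where there is no reading.
- camera_params(name): a dict with "camera_matrix" (3x3 intrinsics, pixels), "extrinsics" (4x4, takes a point from camera to world coordinates). Camera axes: x right, y down, z forward; pixel columns grow to the right and rows downward; lengths in mm; the calibration is good to about 2 mm. The wrist camera is an equidistant fisheye: a pixel r from the principal point sees the ray r / f radians off the axis. A picture is of the moment at which its call begins: read the wrist's pose just before it. camera_params takes no time and is no camera call; for the wrist camera it gives the pose at the moment of the call.
- finish_job(): hands the job in; it is judged then, once.
The state is a dict: "clock": time; "qpos": joint angles; "qd": joint speeds; "tau": joint torques, N m; "eef_pos": TCP position; "tool_rot": TCP orientation; "force": force on the tool from outside, world axes, zero at the start; "torque": the same for the moment, N m; "width": finger opening in mm; "gripper_force": force on a finger pad.
Only numpy, scipy, OpenCV 4.12 (cv2) and the standard library are available. Lean on these libraries where they do the work, as an engineer would, in place of code of your own. Each camera call takes 0.05 s, during which the arm holds its last target. There are 200 camera calls.

### The job

The small dowel-pin cassette standing in its docking base on the bench has to come out without spilling: first press its hinged lid down until it is fully shut, then pinch the two opposed side catches in together to unlatch it and lift the cassette straight up out of the base. Finish while still holding it by the pinched catches, level and still, about 10 cm above where it sat, with its lid shut. Leave the gear, the bearing and the bottle beside it where they are.

Things in the scene. Friction and masses are not known exactly. Their poses are not given: they have to be found in the camera images.
- dock: grey steel docking base, fixed to the bench, 170 (x) x 92 (y) x 26 mm high; origin at the centre of its underside on the bench, z up. Its well (110 x 46 mm, long along x) has its floor 8 mm and its rim 26 mm above the bench; the rim walls are 9 mm thick, so they reach y = +/-32 mm. Lips over two windows in the long walls keep the cassette's catch teeth down
- cassette: grey plastic lidded cassette, loose but latched in the dock, 108 (x) x 44 (y) x 60 mm high without the lid, 66 mm with the lid shut; 0.29 to 0.50 kg in all; origin at the centre of its underside, 8 mm above the bench while docked, axes parallel to the dock's (about 1 mm play). It cannot rise more than 2 mm until both catches are pressed in
- pinch_center (a point): the point midway between the two catch pads, on the cassette's axis 46 mm above its origin (54 mm above the bench when docked); x and y axes are the cassette's: the pinch closes along y
- catch_left_pad (a point): centre of the outer face of the black ribbed catch pad on the cassette's +y side: 31 mm from the cassette's middle when out. The pad is 30 mm wide along x and reaches from 28 to 58 mm above the cassette's origin (36 to 66 mm above the bench). The two pads are 62 mm apart over their outer faces when out, 49 mm fully pressed
- catch_right_pad (a point): the same on the -y side
- catch_left (a joint): travel of the +y catch, m: 0 = out (latched), 0.0065 = fully pressed in toward the middle; its tooth is free of the dock from about 0.0025 to 0.0045 (depending on how the cassette lies in its play). A spring returns it: about 3 N at the start of travel, 9 N fully in
- catch_right (a joint): the same for the -y catch
- lid (a joint): angle of the cassette's lid, rad: 0 = shut, it grows as the lid's -x end rises (starts between 0.15 and 0.35). A stiff hinge: it stays where it is left, and about 2 N of push at the free end moves it. The lid is a grey steel plate 114 x 46 x 6 mm with a small tab at its free end
- lid_press (a point): point on the upper face of the lid near its free (-x) end, 100 mm from the hinge line, where to press; with the lid shut it lies at x = -46, y = 0, z = 66 mm in the cassette's frame (74 mm above the bench when docked)
- lid_hinge (a point): middle of the lid's hinge line (along y), at x = +54, z = 60 mm in the cassette's frame
- gear: loose steel spur gear lying flat, 65 mm across, 24 mm high, beside the dock on its +y side; a bystander; origin at its underside
- bearing: loose ball bearing lying flat, 47 mm across, 14 mm high, on the dock's -y side; a bystander; origin at its underside
- bottle: small thread-locker bottle standing upright, 33 mm across, 96 mm high, on the dock's -y side; a bystander; origin at its underside
Things that resemble listed ones, but are neither listed nor needed, are in the scene too. Of the things like the cassette, leave any that is purple or turquoise; of the rest the larger one is meant.

How it is judged:
By the outcome, as a careful person would: the job done as asked, in the order asked, and still so for the second after the job is handed in, while the arm keeps its last pose, push and grip.
It also fails if it takes over 38 s, if anything falls off the work surface, if the arm or the gripper's body presses on something with over 40 N, if the wrist force passes 120 N, or if a joint passes its speed limit or range.

## Working session

There is one attempt and no reset: what is moved stays moved. The work goes in short steps, Python scripts to look and compute and a tool call to move; the robot and the scene stay as the last step left them, time stands still between calls to the robot, and variables do not carry over. Pictures are saved under pics/ and viewed, at most 10 in all, crops included, and the job is handed in when it is done.

Besides the shell and the picture viewer there is one more tool, called after "Emit:" as name(argument=value, ...), one argument or row to a line, values as JSON. arm_command: Moves the arm, as the interface text tells. Its arguments: {"type":"object","properties":{"deltas":{"type":"array"}},"required":["deltas"]}

```bash
mkdir -p pics; cat > h.py <<'E'
import numpy as np, cv2
from cell import *
def snap(name):
    p=camera_params(name); im,d=get_image(name)
    np.savez(f'{name}.npz',im=im,d=d,K=p['camera_matrix'],E=p['extrinsics']); return im,d
def cloud(name):
    z=np.load(f'{name}.npz'); K,E,d=z['K'],z['E'],z['d']
    v,u=np.mgrid[0:480,0:640]
    P=np.stack([(u-K[0,2])/K[0,0]*d,(v-K[1,2])/K[1,1]*d,d,np.ones_like(d)],-1)@np.array(E).T
    P=P[...,:3]; P[d==0]=np.nan; return z['im'],P
E
python3 - <<'E'
from h import *
s=read_state();print({k:np.round(v,3).tolist() for k,v in s.items()})
a,_=snap('top');b,_=snap('scene')
cv2.imwrite('pics/t0.png',cv2.cvtColor(a,cv2.COLOR_RGB2BGR));cv2.imwrite('pics/s0.png',cv2.cvtColor(b,cv2.COLOR_RGB2BGR))
E
```

```text
{'clock': 0.0, 'qpos': [1.169, 0.629, 0.038, 1.518, -0.027, 0.996, -0.02], 'qd': [0.0, -0.001, -0.001, -0.0, -0.001, 0.001, -0.002], 'tau': [-0.0, -56.339, 1.226, -19.345, 0.011, 0.011, -0.0], 'eef_pos': [214.037, -613.097, 230.401], 'tool_rot': [-3.14, 0.0, 0.336], 'force': [-0.218, 0.28, -0.394], 'torque': [-0.013, -0.004, -0.017], 'gripper_force': 0.0, 'width': 85.418}
```

View pics/t0.png

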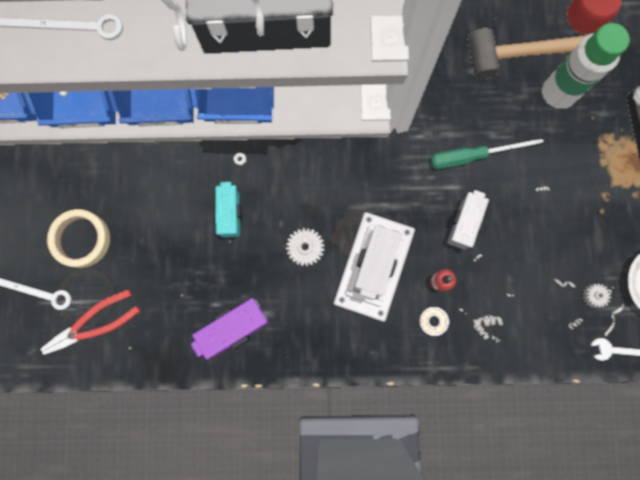

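View pics/s0.png

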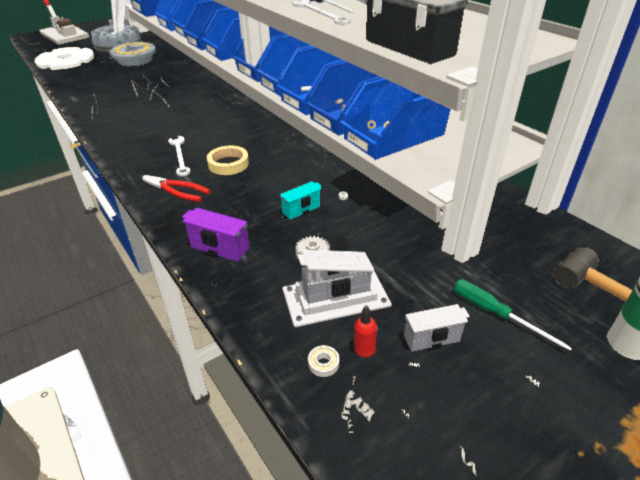

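The top view shows four cassette-like things: purple (230,328), turquoise (227,210), a loose grey one (468,220), and a grey one in the dock (375,265). The docked grey one fits: it is neither purple nor turquoise, it is larger than the loose grey one, and it is docked with its lid ajar. I'll confirm this in a crop and measure.

```bash
python3 - <<'E'
from h import *
im,P=cloud('top')
c=im[200:330,320:480]; cv2.imwrite('pics/t1.png',cv2.cvtColor(cv2.resize(c,None,fx=4.6,fy=4.6,interpolation=cv2.INTER_CUBIC),cv2.COLOR_RGB2BGR))
R=P[205:325,325:420].reshape(-1,3); R=R[~np.isnan(R[:,0])]
def rect(m,n):
    q=m.astype(np.float32)[:,:2]; r=cv2.minAreaRect(q); print(n,len(q),np.round(r[0],1),np.round(r[1],1),round(r[2],1),'z',np.round(np.percentile(m[:,2],[2,50,98]),1)); print(np.round(cv2.boxPoints(r),1).tolist())
rect(R[(R[:,2]>18)&(R[:,2]<34)],'dock')
L=R[R[:,2]>60]; rect(L,'lid')
A=np.c_[L[:,:2],np.ones(len(L))]; k=np.linalg.lstsq(A,L[:,2],rcond=None)[0]; print('plane',k, 'res',np.std(A@k-L[:,2]))
g=np.linalg.norm(k[:2]);print('tilt',np.arctan(g),'updir deg',np.degrees(np.arctan2(k[1],k[0])))
for n,(u,v) in dict(gear=(305,246),bearing=(434,321),bottle=(444,281),loose=(468,220),bench=(300,300),edge=(320,386)).items(): print(n,np.round(np.nanmedian(P[v-2:v+3,u-2:u+3].reshape(-1,3),0),1))
E
```

```text
Traceback (most recent call last):
cv2.error: OpenCV(4.12.0) /io/opencv/modules/imgproc/src/convhull.cpp:143: error: (-215:Assertion failed) total >= 0 && (depth == CV_32F || depth == CV_32S) in function 'convexHull'
```

View pics/t1.png

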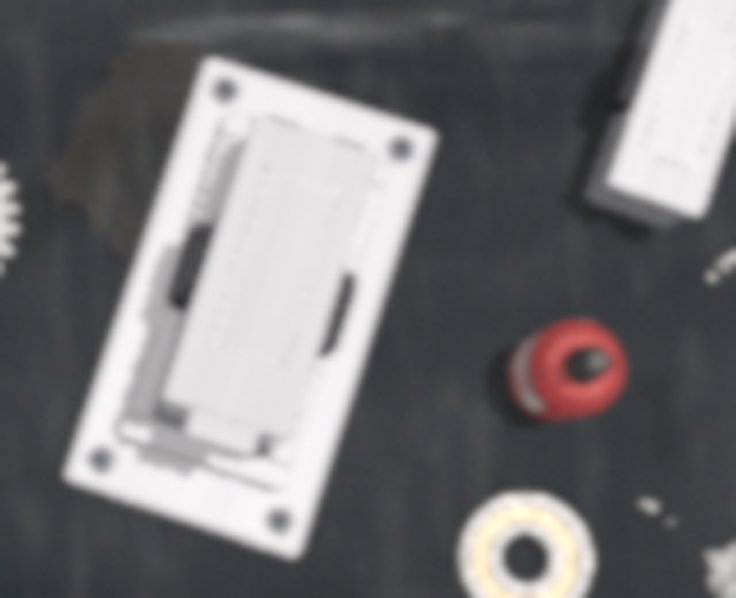

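The crop confirms it: the larger grey cassette sits in the dock. The lid's tab (free) end is at crop (225,435), the end nearer the robot. The black catch pads are at crop (190,265) and (340,315).

```bash
python3 - <<'E'
from h import *
im,P=cloud('top')
z=np.load('top.npz'); print(z['E'].round(3).tolist(),z['K'].tolist(),z['d'][240:300:20,340:400:20])
P=P.astype(np.float32)
R=P[205:325,325:420].reshape(-1,3); R=R[~np.isnan(R[:,0])]; print(len(R),np.percentile(R[:,2],[1,10,25,50,75,90,99]).round(1))
def rect(m,n):
    q=np.ascontiguousarray(m[:,:2]); print(n,len(q))
    if len(q)<5: return
    r=cv2.minAreaRect(q); print(np.round(r[0],1),np.round(r[1],1),round(r[2],1),'z',np.round(np.percentile(m[:,2],[2,50,98]),1)); print(np.round(cv2.boxPoints(r),1).tolist())
rect(R[(R[:,2]>18)&(R[:,2]<34)],'dock')
L=R[R[:,2]>60]; rect(L,'lid')
L=L[L[:,2]>68]
A=np.c_[L[:,:2],np.ones(len(L))]; k=np.linalg.lstsq(A,L[:,2],rcond=None)[0]; print('plane',k, 'res',np.std(A@k-L[:,2]))
g=np.linalg.norm(k[:2]);print('tilt',np.arctan(g),'updir deg',np.degrees(np.arctan2(k[1],k[0])))
for n,(u,v) in dict(gear=(305,246),bearing=(434,321),bottle=(444,281),loose=(468,220),bench=(300,300),edge=(320,386)).items(): print(n,np.round(np.nanmedian(P[v-2:v+3,u-2:u+3].reshape(-1,3),0),1))
E
```

```text
[[-0.018, -0.99, 0.142, 440.334], [-1.0, 0.019, 0.01, 90.748], [-0.012, -0.142, -0.99, 1022.275], [0.0, 0.0, 0.0, 1.0]] [[587.932958625174, 0.0, 318.9075671569462], [0.0, 587.932958625174, 242.5273114672885], [0.0, 0.0, 1.0]] [[1032.6199  1023.93756  949.5959 ]
 [1025.7787   958.998    934.79114]
 [1023.3986   919.04333  922.9724 ]]
11355 [ -3.3  -1.1   0.4   3.1  23.   89.  105. ]
dock 628
[543.7   6.2] [ 63.9 128. ] 70.2 z [21.3 26.5 30.4]
[[472.6000061035156, -2.0999999046325684], [593.0, -45.5], [614.7000122070312, 14.5], [494.29998779296875, 58.0]]
lid 2202
[542.4   6.7] [ 63.6 120.1] 70.2 z [ 64.8  89.8 106.7]
[[475.1000061035156, -2.799999952316284], [588.0999755859375, -43.599998474121094], [609.7000122070312, 16.200000762939453], [496.70001220703125, 57.0]]
plane [-2.60183073e-01  7.90044562e-02  2.30983732e+02] res 4.6347889097288
tilt 0.26549443115666865 updir deg 163.10911403254516
gear [5.812e+02 1.251e+02 5.000e-01]
bearing [446.8 -95.1   0.7]
bottle [509.8 -99.8  74.2]
loose [ 612.7 -149.9   52.1]
bench [487.  135.1   0.9]
edge [341.1 104.8  -1.5]
```

```bash
python3 - <<'E'
from h import *
z=np.load('top.npz');K,E=z['K'],z['E']
im,P=cloud('top')
# bright-plate outline, ray/plane at flange height
hsv=cv2.cvtColor(z['im'],cv2.COLOR_RGB2HSV); m=(hsv[...,2]>110).astype(np.uint8); n,l=cv2.connectedComponents(m)
k=l[300,345]; ys,xs=np.where(l==k); r=cv2.minAreaRect(np.c_[xs,ys].astype(np.float32)); print(len(xs),r)
for name,c in (('auto',cv2.boxPoints(r)),('mine',np.array([[205,57],[440,132],[300,560],[63,480]])/4.6+[320,200])):
    D=np.c_[(c-K[:2,2])/K[0,0],np.ones(4)]@E[:3,:3].T; 
    W=E[:3,3]+D*((4-E[2,3])/D[:,2])[:,None]
    print(name,cv2.minAreaRect(W[:,:2].astype(np.float32)),W.mean(0))
print('flange z',[np.round(P[v-1:v+2,u-1:u+2,2].mean(),1) for u,v in((375,312),(355,306),(388,222),(405,240))])
E
```

```text
5403 ((374.2499694824219, 266.25), (55.65608215332031, 99.61174011230469), 18.434946060180664)
auto ((543.6426391601562, 4.4492340087890625), (97.38997650146484, 174.88690185546875), 70.29458618164062) [543.82629483   4.9500076    4.        ]
mine ((542.9212646484375, 3.8324661254882812), (93.79378509521484, 171.26971435546875), 70.15474700927734) [542.81876083   4.0626563    4.        ]
flange z [np.float64(8.8), np.float64(7.8), np.float64(8.0), np.float64(7.9)]
```

Emit:
arm_command(
  deltas=[
    {"dx": 0.02, "dy": 0.04, "dz": 0, "yaw": -2, "jaw": 0},
    {"dx": 0.04, "dy": 0.085, "dz": 0, "yaw": -6, "jaw": 0},
    {"dx": 0.06, "dy": 0.13, "dz": 0, "yaw": -10, "jaw": 0},
    {"dx": 0.08, "dy": 0.175, "dz": 0, "yaw": -14, "jaw": 0},
    {"dx": 0.1, "dy": 0.22, "dz": 0, "yaw": -18, "jaw": 0},
    {"dx": 0.12, "dy": 0.265, "dz": 0, "yaw": -22, "jaw": 0},
    {"dx": 0.14, "dy": 0.31, "dz": 0, "yaw": -26, "jaw": 0},
    {"dx": 0.16, "dy": 0.355, "dz": 0, "yaw": -30, "jaw": 0},
    {"dx": 0.18, "dy": 0.4, "dz": 0, "yaw": -34, "jaw": 0},
    {"dx": 0.2, "dy": 0.445, "dz": 0, "yaw": -37, "jaw": 0},
    {"dx": 0.22, "dy": 0.49, "dz": 0, "yaw": -39, "jaw": 0},
    {"dx": 0.24, "dy": 0.535, "dz": 0, "yaw": -39, "jaw": 0},
    {"dx": 0.26, "dy": 0.58, "dz": -0.02, "yaw": -39, "jaw": 0},
    {"dx": 0.275, "dy": 0.61, "dz": -0.05, "yaw": -39, "jaw": 0},
    {"dx": 0.284, "dy": 0.63, "dz": -0.08, "yaw": -39, "jaw": 0},
    {"dx": 0.286, "dy": 0.635, "dz": -0.08, "yaw": -39, "jaw": 0},
    {"dx": 0.286, "dy": 0.635, "dz": -0.08, "yaw": -39, "jaw": 0},
    {"dx": 0.286, "dy": 0.635, "dz": -0.08, "yaw": -39, "jaw": 0},
    {"dx": 0.286, "dy": 0.635, "dz": -0.08, "yaw": -39, "jaw": 0},
  ],
)

```text
clock: 2.0
eef_pos: [500.6, 19.6, 152.7]
tool_rot: [-3.141, -0.002, -0.348]
force: [0.6, -0.1, -0.4]
width: -0.0
gripper_force: 0.0
```

Emit:
arm_command(
  deltas=[
    {"dx": 0, "dy": 0, "dz": -0.02, "yaw": 0, "jaw": 0},
    {"dx": 0, "dy": 0, "dz": -0.04, "yaw": 0, "jaw": 0},
    {"dx": 0, "dy": 0, "dz": -0.046, "yaw": 0, "jaw": 0},
    {"dx": 0, "dy": 0, "dz": -0.05, "yaw": 0, "jaw": 0},
    {"dx": 0, "dy": 0, "dz": -0.054, "yaw": 0, "jaw": 0},
    {"dx": 0, "dy": 0, "dz": -0.058, "yaw": 0, "jaw": 0},
    {"dx": 0, "dy": 0, "dz": -0.062, "yaw": 0, "jaw": 0},
    {"dx": 0, "dy": 0, "dz": -0.066, "yaw": 0, "jaw": 0},
    {"dx": 0, "dy": 0, "dz": -0.07, "yaw": 0, "jaw": 0},
    {"dx": 0, "dy": 0, "dz": -0.073, "yaw": 0, "jaw": 0},
    {"dx": 0, "dy": 0, "dz": -0.076, "yaw": 0, "jaw": 0},
    {"dx": 0, "dy": 0, "dz": -0.076, "yaw": 0, "jaw": 0},
    {"dx": 0, "dy": 0, "dz": -0.076, "yaw": 0, "jaw": 0},
  ],
)

```text
clock: 3.3
eef_pos: [500.6, 21.1, 75.2]
tool_rot: [-3.142, -0.001, -0.345]
force: [0.4, -0.3, 0.4]
width: 0.1
gripper_force: 0.0
```

Emit:
arm_command(
  deltas=[
    {"dx": 0, "dy": 0, "dz": -0.001, "yaw": 0, "jaw": 0},
    {"dx": 0, "dy": 0, "dz": -0.002, "yaw": 0, "jaw": 0},
    {"dx": 0, "dy": 0, "dz": -0.003, "yaw": 0, "jaw": 0},
    {"dx": 0, "dy": 0, "dz": -0.003, "yaw": 0, "jaw": 0},
  ],
)

```text
clock: 3.7
eef_pos: [500.7, 21.2, 73.5]
tool_rot: [-3.141, -0.001, -0.345]
force: [-2.0, 0.1, 12.0]
width: 0.3
gripper_force: 6.2
```

```bash
python3 - <<'E'
from h import *
s=read_state();print(s['eef_pos'],s['force'],s['torque'])
b,_=snap('scene');snap('wrist')
cv2.imwrite('pics/s1.png',cv2.cvtColor(cv2.resize(b[210:350,250:450],None,fx=4,fy=4,interpolation=cv2.INTER_CUBIC),cv2.COLOR_RGB2BGR))
E
```

```text
[500.7133998   21.20123289  73.49028232] [-1.98190766  0.13250287 11.98145416] [-0.05777692  0.4962261   0.00187206]
```

View pics/s1.png

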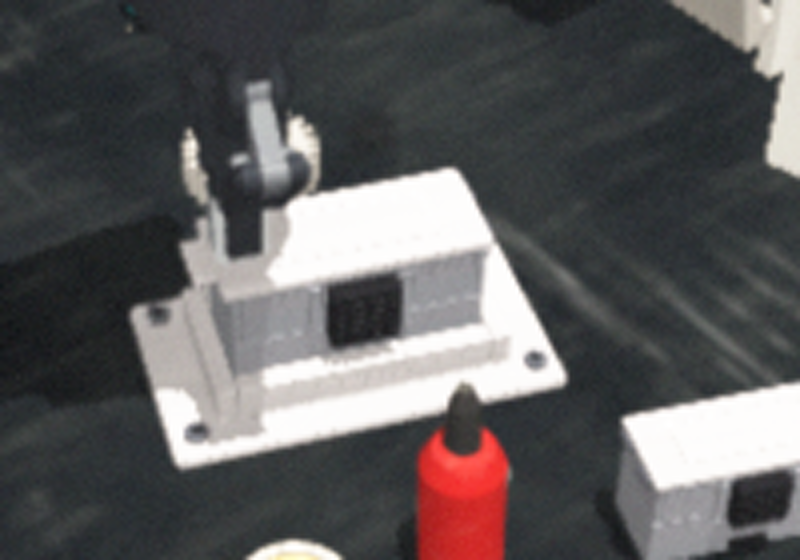

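The crop shows the lid seated flat along the cassette top, crop (190,245)–(490,240). TCP z is 73.5 with 12 N, against 74 expected for shut. I'll press slightly more, then lift off and go above the pinch centre, opening the jaws.

Emit:
arm_command(
  deltas=[
    {"dx": 0, "dy": 0, "dz": -0.001, "yaw": 0, "jaw": 0},
    {"dx": 0, "dy": 0, "dz": -0.001, "yaw": 0, "jaw": 0},
    {"dx": 0, "dy": 0, "dz": 0.01, "yaw": 0, "jaw": 0},
    {"dx": 0, "dy": 0, "dz": 0.04, "yaw": 0, "jaw": 0},
    {"dx": 0.01, "dy": -0.004, "dz": 0.07, "yaw": 0, "jaw": 0.3},
    {"dx": 0.03, "dy": -0.011, "dz": 0.08, "yaw": 0, "jaw": 1},
    {"dx": 0.043, "dy": -0.016, "dz": 0.08, "yaw": 0, "jaw": 1},
    {"dx": 0.043, "dy": -0.016, "dz": 0.08, "yaw": 0, "jaw": 1},
    {"dx": 0.043, "dy": -0.016, "dz": 0.08, "yaw": 0, "jaw": 1},
    {"dx": 0.043, "dy": -0.016, "dz": 0.08, "yaw": 0, "jaw": 1},
  ],
)

```text
clock: 4.8
eef_pos: [541.8, 5.7, 151.8]
tool_rot: [3.141, 0.002, -0.345]
force: [-0.3, 0.5, 0.5]
width: 84.9
gripper_force: 0.0
```

```bash
python3 - <<'E'
from h import *
s=read_state();print(s['eef_pos'],s['tool_rot'],s['width'])
p=camera_params('wrist');print(np.round(p['camera_matrix'],1).tolist(),np.round(p['extrinsics'],3).tolist())
b,_=snap('wrist')
cv2.imwrite('pics/w1.png',cv2.cvtColor(b,cv2.COLOR_RGB2BGR))
E
```

```text
[541.7503801    5.676663   151.75121775] [ 3.14098711e+00  2.21330923e-03 -3.44540292e-01] 84.91304584026248
[[371.6, 0.0, 314.9], [0.0, 371.6, 238.6], [0.0, 0.0, 1.0]] [[-0.337, -0.908, -0.248, 603.95], [-0.941, 0.326, 0.087, -16.714], [0.001, 0.263, -0.965, 295.22], [0.0, 0.0, 0.0, 1.0]]
```

View pics/w1.png

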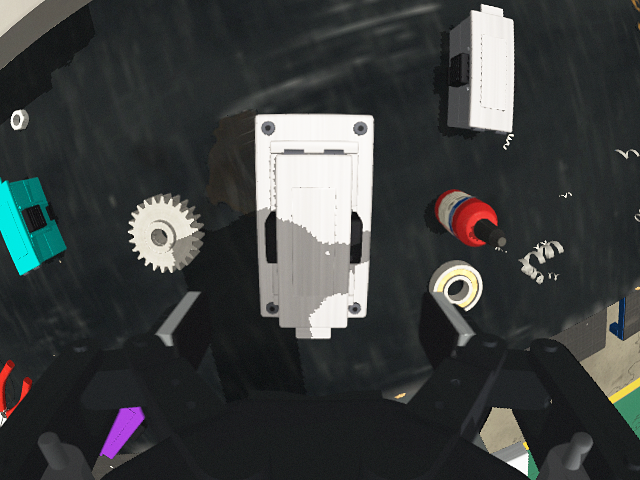

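The wrist view shows the shut lid from (275,152) to (350,325), the two black pads at (270,237) and (356,237), and the flange screws at (268,128), (361,128), (272,309) and (355,309). Next I compute the centre and yaw.

```bash
python3 - <<'E'
from h import *
z=np.load('wrist.npz');K,E,d=z['K'],z['E'],z['d']
def ray(u,v):
    x=(np.asarray(u,float)-K[0,2])/K[0,0];y=(np.asarray(v,float)-K[1,2])/K[1,1];r=np.hypot(x,y)+1e-9
    return np.stack([np.tan(r)*x/r,np.tan(r)*y/r,np.ones_like(r)],-1)
def W(u,v,h):
    D=ray(u,v)@E[:3,:3].T; return E[:3,3]+D*((h-E[2,3])/D[...,2])[...,None]
s=W([268,361,355,272],[128,128,309,309],8.); print('screws',s.round(1).tolist(),'c',s.mean(0).round(1)); 
a=(s[0]+s[1]-s[2]-s[3])/2; print('yaw',np.degrees(np.arctan2(a[1],a[0])),np.linalg.norm(a),np.linalg.norm(s[0]-s[1]),np.linalg.norm(s[2]-s[3]))
v,u=np.mgrid[0:480,0:640];P=(ray(u,v)*d[...,None])@E[:3,:3].T+E[:3,3]
R=P[100:345,240:390].reshape(-1,3);
for lo,hi,n in((66,82,'lid'),(4,12,'flange'),(21,30,'rim')):
    m=R[(R[:,2]>lo)&(R[:,2]<hi)]; q=np.ascontiguousarray(m[:,:2],dtype=np.float32); print(n,len(q),cv2.minAreaRect(q),np.median(m[:,2]))
L=R[(R[:,2]>68)&(R[:,2]<80)];A=np.c_[L[:,:2],np.ones(len(L))];k=np.linalg.lstsq(A,L[:,2],rcond=None)[0];print('lid slope',k)
# lid edges at h=74, pads at 60
print('lid edges',W([276,351,277,349],[200,200,290,290],74.).round(1).tolist())
E
```

```text
screws [[624.9, 13.5, 8.0], [600.8, -53.6, 8.0], [459.5, -2.0, 8.0], [483.6, 65.1, 8.0]] c [542.2   5.8   8. ]
yaw -20.06815494928771 150.4749595924214 71.20961768194277 71.31922950275242
lid 14077 ((539.9517822265625, 6.905086517333984), (61.26252746582031, 125.78163146972656), 68.32882690429688) 75.09683978823327
flange 7412 ((544.4298706054688, 7.624595642089844), (97.2902603149414, 169.9498291015625), 70.45030975341797) 8.9258343372272
rim 2013 ((543.6682739257812, 5.5664520263671875), (64.44207763671875, 127.70494842529297), 69.84698486328125) 26.93456356994949
lid slope [-8.79276819e-04 -5.59656453e-04  7.55738085e+01]
lid edges [[577.8, 17.3, 74.0], [562.5, -25.4, 74.0], [522.9, 38.1, 74.0], [507.2, -5.8, 74.0]]
```

Emit:
arm_command(
  deltas=[
    {"dx": 0.001, "dy": 0, "dz": -0.02, "yaw": 0, "jaw": 1},
    {"dx": 0.001, "dy": 0, "dz": -0.05, "yaw": 0, "jaw": 1},
    {"dx": 0.001, "dy": 0, "dz": -0.08, "yaw": 0, "jaw": 1},
    {"dx": 0.001, "dy": 0, "dz": -0.1, "yaw": 0, "jaw": 1},
    {"dx": 0.001, "dy": 0, "dz": -0.11, "yaw": 0, "jaw": 1},
    {"dx": 0.001, "dy": 0, "dz": -0.117, "yaw": 0, "jaw": 1},
    {"dx": 0.001, "dy": 0, "dz": -0.118, "yaw": 0, "jaw": 0.9},
    {"dx": 0.001, "dy": 0, "dz": -0.118, "yaw": 0, "jaw": 0.8},
    {"dx": 0.001, "dy": 0, "dz": -0.118, "yaw": 0, "jaw": 0.76},
    {"dx": 0.001, "dy": 0, "dz": -0.118, "yaw": 0, "jaw": 0.76},
    {"dx": 0.001, "dy": 0, "dz": -0.118, "yaw": 0, "jaw": 0.76},
  ],
)

```text
clock: 5.95
eef_pos: [544.6, 5.3, 34.9]
tool_rot: [-3.141, -0.001, -0.345]
force: [-0.7, 0.3, 0.3]
width: 64.9
gripper_force: 0.0
```

Emit:
arm_command(
  deltas=[
    {"dx": 0, "dy": 0, "dz": 0, "yaw": 0, "jaw": 0.7},
    {"dx": 0, "dy": 0, "dz": 0, "yaw": 0, "jaw": 0.65},
    {"dx": 0, "dy": 0, "dz": 0, "yaw": 0, "jaw": 0.6},
    {"dx": 0, "dy": 0, "dz": 0, "yaw": 0, "jaw": 0.55},
    {"dx": 0, "dy": 0, "dz": 0, "yaw": 0, "jaw": 0.3},
    {"dx": 0, "dy": 0, "dz": 0, "yaw": 0, "jaw": 0},
    {"dx": 0, "dy": 0, "dz": 0, "yaw": 0, "jaw": 0},
    {"dx": 0, "dy": 0, "dz": 0, "yaw": 0, "jaw": 0},
  ],
)

```text
clock: 6.75
eef_pos: [545.2, 5.6, 36.6]
tool_rot: [-3.14, -0.002, -0.345]
force: [-3.1, 1.0, 20.1]
width: 45.6
gripper_force: 60.5
```

```bash
python3 - <<'E'
from h import *
b,_=snap('wrist');c,_=snap('scene')
o=np.vstack([cv2.resize(b[220:480,120:520],(800,520))[:300],cv2.resize(c[230:330,260:460],(600,300),interpolation=cv2.INTER_CUBIC)[:, :600].copy() if 0 else np.pad(cv2.resize(c[230:330,260:460],(600,300),interpolation=cv2.INTER_CUBIC),((0,0),(0,200),(0,0)))])
cv2.imwrite('pics/w2.png',cv2.cvtColor(o,cv2.COLOR_RGB2BGR))
E
```

```text
(no output)
```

View pics/w2.png

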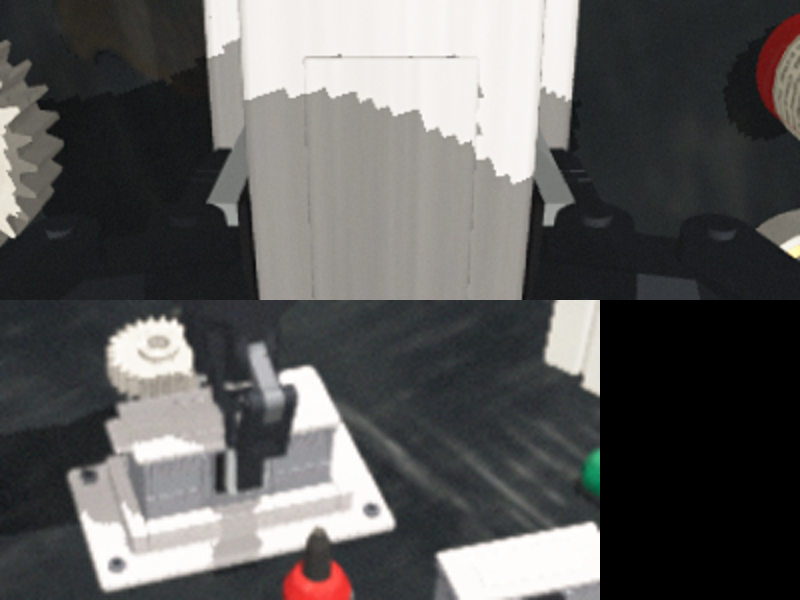

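The view shows both fingers closed on the catch pads at scene crop (240,470), with the lid still flat between them. I'll lift a little and check.

Emit:
arm_command(
  deltas=[
    {"dx": 0, "dy": 0, "dz": 0.002, "yaw": 0, "jaw": 0},
    {"dx": 0, "dy": 0, "dz": 0.004, "yaw": 0, "jaw": 0},
    {"dx": 0, "dy": 0, "dz": 0.006, "yaw": 0, "jaw": 0},
    {"dx": 0, "dy": 0, "dz": 0.008, "yaw": 0, "jaw": 0},
    {"dx": 0, "dy": 0, "dz": 0.01, "yaw": 0, "jaw": 0},
    {"dx": 0, "dy": 0, "dz": 0.01, "yaw": 0, "jaw": 0},
  ],
)

```text
clock: 7.45
eef_pos: [544.2, 5.3, 44.4]
tool_rot: [3.142, 0.0, -0.345]
force: [-0.5, -0.1, -3.8]
width: 45.4
gripper_force: 61.8
```

−3.8 N matches the cassette's weight, so it is free of the latch. I'll lift on to 100 mm.

Emit:
arm_command(
  deltas=[
    {"dx": 0, "dy": 0, "dz": 0.005, "yaw": 0, "jaw": 0},
    {"dx": 0, "dy": 0, "dz": 0.012, "yaw": 0, "jaw": 0},
    {"dx": 0, "dy": 0, "dz": 0.02, "yaw": 0, "jaw": 0},
    {"dx": 0, "dy": 0, "dz": 0.03, "yaw": 0, "jaw": 0},
    {"dx": 0, "dy": 0, "dz": 0.04, "yaw": 0, "jaw": 0},
    {"dx": 0, "dy": 0, "dz": 0.05, "yaw": 0, "jaw": 0},
    {"dx": 0, "dy": 0, "dz": 0.06, "yaw": 0, "jaw": 0},
    {"dx": 0, "dy": 0, "dz": 0.07, "yaw": 0, "jaw": 0},
    {"dx": 0, "dy": 0, "dz": 0.079, "yaw": 0, "jaw": 0},
    {"dx": 0, "dy": 0, "dz": 0.086, "yaw": 0, "jaw": 0},
    {"dx": 0, "dy": 0, "dz": 0.09, "yaw": 0, "jaw": 0},
    {"dx": 0, "dy": 0, "dz": 0.092, "yaw": 0, "jaw": 0},
    {"dx": 0, "dy": 0, "dz": 0.092, "yaw": 0, "jaw": 0},
    {"dx": 0, "dy": 0, "dz": 0.092, "yaw": 0, "jaw": 0},
    {"dx": 0, "dy": 0, "dz": 0.092, "yaw": 0, "jaw": 0},
    {"dx": 0, "dy": 0, "dz": 0.092, "yaw": 0, "jaw": 0},
  ],
)

```text
clock: 9.05
eef_pos: [544.0, 5.3, 136.0]
tool_rot: [3.141, 0.001, -0.345]
force: [-0.3, -0.4, -2.8]
width: 45.3
gripper_force: 61.9
```

```bash
python3 - <<'E'
from h import *
s=read_state();print(s['eef_pos'],s['qd'].round(3) if hasattr(s['qd'],'round') else s['qd'],s['width'])
c,_=snap('scene');snap('wrist')
cv2.imwrite('pics/s2.png',cv2.cvtColor(cv2.resize(c[150:350,240:500],(780,600),interpolation=cv2.INTER_CUBIC),cv2.COLOR_RGB2BGR))
z=np.load('wrist.npz');K,E,d=z['K'],z['E'],z['d']
v,u=np.mgrid[0:480,0:640];x=(u-K[0,2])/K[0,0];y=(v-K[1,2])/K[1,1];r=np.hypot(x,y)+1e-9
P=(np.stack([np.tan(r)*x/r,np.tan(r)*y/r,np.ones_like(r)],-1)*d[...,None])@E[:3,:3].T+E[:3,3]
R=P[:,250:380].reshape(-1,3);L=R[(R[:,2]>150)&(R[:,2]<200)&(np.hypot(R[:,0]-543,R[:,1]-6)<75)];A=np.c_[L[:,:2]-[543,6],np.ones(len(L))]
k=np.linalg.lstsq(A,L[:,2],rcond=None)[0];print(len(L),k,np.percentile(L[:,2],[2,50,98]))
E
```

```text
[543.99064202   5.28949838 135.98099107] [ 0.     0.001  0.001 -0.001 -0.001 -0.    -0.   ] 45.348773723015796
28442 [-2.02357568e-02  5.89927007e-03  1.75116043e+02] [171.30261125 174.74154378 176.16272417]
```

View pics/s2.png

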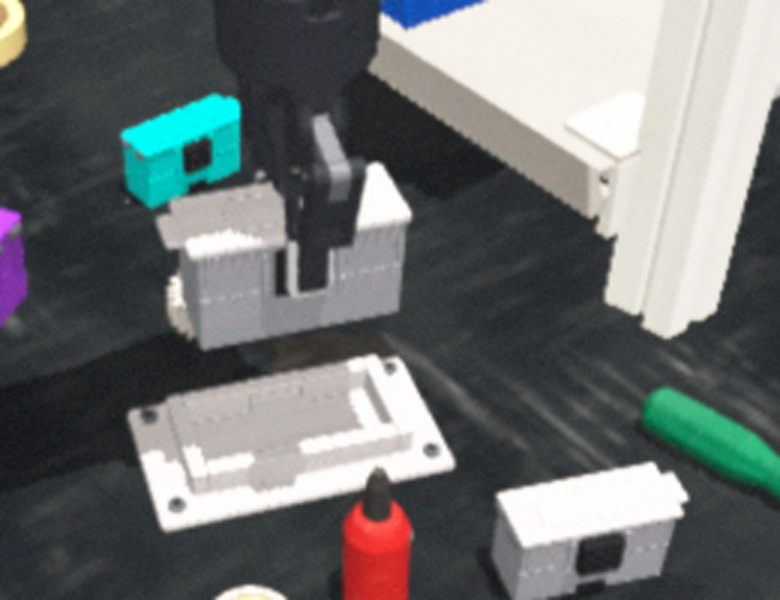

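The cassette hangs level (tilt about 0.02 rad) with its lid shut. The lid top has risen from 75 to 175 mm, the arm is still, and the bottle, bearing and gear appear unmoved. Handing in.

```bash
python3 -c "
from cell import finish_job; print(finish_job())"
```

```text
the job is handed in; nothing more can be done
None
```

The job is handed in: the cassette's lid is shut, and it is unlatched and held still by its pinched catches about 100 mm above where it sat. It tilts only about 0.02 rad, nothing beside it was touched, and the clock was at about 9 s.

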